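Press a burner tube home in a bench burner

ROBOT

A 6-joint arm with a two-finger parallel gripper is mounted at the origin on the work surface. World frame = base frame: x ahead of the robot, y to its left, z up, the work surface at z = 0. Lengths are in m, angles in rad, forces in N, time in s.
With the tool pointing down it reaches from about 0.325 to 0.85 m from the base axis. Payload 15.5 kg.
Tool frame: the origin (TCP) lies between the finger pads; the fingertips stand 25 mm ahead of it and the grasp point (between the pads) lies 6 mm ahead of it (robot.nose_length is the distance from the TCP to the fingertips, in m); z points along the fingers, y is the line along which they close (so a half turn about z gives the same grasp; the last joint's range is limited). The gripper opens to 91 mm and grips with 3 to 60 N. Pads are 32 mm wide; open, the fingers measure 118 mm over their backs; the gripper's body (76 mm by 178 mm) begins 60 mm behind the grasp point.
Start: joints at [-1.435, 0.494, 1.345, -0, 1.302, -0.096], TCP at [0.143, -0.608, 0.239] pointing down, gripper open.
Joint ranges: [-2.91, 2.91], [-0.82, 2.16], [0.22, 2.67], [-1.22, 4.37], [0.12, 2.79], [-3.08, 3.08]. Speed limits (rad/s): [1.89, 1.89, 2.57, 3.01, 3.01, 3.01].

INTERFACE

Orientations are given as [roll, pitch, yaw] about the fixed x, y, z axes, in that order (R = Rz(yaw) Ry(pitch) Rx(roll)).
In Python, from workcell import robot gives the robot as it stands.
- The arm moves only by the tool send_rows, never from a script. Its argument "increments" is a list of rows, each a list of 5 numbers: the shift along the world's x, y, z in cm, then the turn about the world's z in rad, then the finger opening in cm, from 0 to 9.12. In form: [[x, y, z, spin, hand], ...]. A call has 1 to 20 rows; each row shifts and turns the commanded pose from where the row before left it; what a row does not reach is not made up. A row lasts 1/12 s, in which the tool goes at most 41.7 mm and 7.16 degrees, less where a joint would pass 70% of its speed; a pose out of reach is approached as far as the arm can. A call with a gripper value outside its range is refused whole. The fingers move at their own pace and stop on an object; "squeeze" is the grip in N (left out, the last holds). Time passes only in rows, so rows that do not move let the fingers close. It gives the time, the measured TCP pose, the force, the opening and the grip force at its end, in the units of the state.
- robot.state(): the state, without advancing time (a new reading comes with each control period).
- robot.camera(name): name is "scene" or "top" or "wrist"; returns the picture (480x640x3 uint8, red, green, blue); there is no depth.
- robot.get_calibration(name): a dict with "fx", "fy", "cx", "cy" (pixels), "k1" (the pictures are not rectified: a ray, as slopes to the right and down, at radius r is drawn at 1 + k1 r^2 times it, then the intrinsics apply), "origin" and "orientation" of the camera in the world; the wrist camera has in their place "hand_eye" (4x4, takes a point from camera to tool coordinates, whose origin is the TCP and whose axes are the flange's). Camera axes: x right, y up, looking along -z (the intrinsics and any distortion apply to the point x, -y, -z); pixel columns grow to the right and rows downward; lengths in m; the calibration is good to about 2 mm. A picture is of the moment at which its call begins: read the wrist's pose just before it. get_calibration takes no time and is no camera call.
- robot.job_done(): hands the job in; it is judged then, once.
Trained networks look in the newest picture that a camera, given by its name, has taken for a name from the list of things; names that differ only in an ending like _2 or _b are one class to them, and where a whole thing is asked for, a point or a joint stands for the part that bears it (a point fixed in the world has none). Each returns a list of dicts, best first, with "conf" (0 to 1); they miss things now and then, are a little off and sometimes report something else, mostly with a low value. They report only what shows in the picture. A call takes as long as a camera call. They do not tell look-alikes from the thing itself.
- robot.look_for(thing, camera): "point" ([x, y, z] in m, in the coordinates of the camera as it stood for that picture, good to about 4 mm: the middle of the surface that is visible of it).
- robot.outline_of(thing, camera): "mask" (480x640 bool, what is visible of it).
The state is a dict: "clock": time; "joint_positions": joint angles; "dq": joint speeds; "joint_torque": joint torques, N m; "tcp_pos": TCP position; "ee_rot": TCP orientation; "ft_force": force on the tool from outside, world axes, zero at the start; "moment": the same for the moment, N m; "grip_width": finger opening in m; "finger_force": force on a finger pad.
Only numpy, scipy, OpenCV 4.12 (cv2) and the standard library are available. Lean on these libraries where they do the work, as an engineer would, in place of code of your own. Each camera call takes 0.05 s, during which the arm holds its last target. There are 200 camera calls.

TASK

The glass-bead bench burner is cold and has its tube out for cleaning. Take the brass burner tube from the wooden rack, feel its nose into the burner's collar and press it fully home, until its shoulder sits flush on the collar's rim all round, then let go. The collar stands a little off centre and the fit is stiff, so work by feel and never force it: keep the load on the burner under 30 N, and leave the two spare tubes in the rack.

Things in the scene. Friction and masses are not known exactly. Their poses are not given: they have to be found in the camera images.
- burner_tube: Loose brass burner tube, about 0.16 kg, upright nose down in any one of the rack's three holes. Origin: centre of the nose's underside, z up its axis. Nose 22 mm diameter (z 0 to 22), its lowest 3 mm tapering to 20 mm at the tip; shoulder flange 40 mm diameter (z 22 to 27); plain tube to grip, 26 mm diameter (z 27 to 72), dark top. Round: its yaw does not matter.
- tube_shoulder (a point): Centre of the underside of the brass tube's shoulder, on its axis, 22 mm above its origin; it must end on the collar's rim. In the bore, a stiff clamp ring lies 10 to 13 mm below the rim: from there the nose pushes it ahead against about 9 N, until the shoulder bottoms on the rim (nose 22 mm deep) and the resistance turns hard.
- burner: Bench burner fixed to the table: steel plate 190 x 170 x 6 mm, black drum 100 mm diameter up to 48 mm high, grey barrel 40 mm diameter, and on top a brass collar 44 mm diameter, 85 to 113 mm high, with an open bore of 23.6 mm diameter. Origin: centre of the plate's underside, z up. Gas stub to its -x, red valve knob to its +y, both low.
- burner_seat (a point): On the burner's axis, at the height of the collar's flat rim (113 mm above the burner's origin). The collar floats on a gasket: its bore stands up to 3.5 mm off this point along the burner's x and up to 3.5 mm along its y, which this pose does not show. It slides sideways against about 3 N, to at most 4.5 mm off each way.
- rack: Fixed wooden rack 60 (x) x 175 (y) x 30 mm high, with three round holes 26.5 mm diameter, 24 mm deep, in a row along its y at -56, 0 and +56 mm. The tubes hang in the holes by their shoulders, which rest on its top. Origin at the centre of its underside, z up.
- spare_steel: Spare grey metal tube in the same rack, same nose and shoulder, thicker (33 mm diameter, top 63 mm above its nose). Leave it. Origin at the centre of its nose's underside.
- spare_black: Spare black plug in the same rack, same nose and shoulder, thin (20 mm diameter, top 51 mm above its nose). Leave it. Origin at the centre of its nose's underside.
There are look-alikes about, which are no part of the job. There is more than one size of the burner_tube; the one meant has the size given above.

How it is judged:
On the way, in this order (a step that is already met when the one before it is completed fails the run):
1. the brass tube is lifted clear of the rack (height (world z) of burner_tube above 0.04 m), for 0.1 s.
2. its nose has entered the collar's bore, at least 4 mm deep (z of tube_shoulder in the frame of burner_seat below 0.018 m and horizontal distance between burner_tube and burner_seat below 0.0085 m and angle between burner_tube's own z axis and vertical below 0.1 rad), for 0.1 s.
3. it is pressed home, shoulder flush on the rim (z of tube_shoulder in the frame of burner_seat below 0.0015 m and horizontal distance between burner_tube and burner_seat below 0.0085 m and angle between burner_tube's own z axis and vertical below 0.05 rad), for 0.2 s.
At the end, for the whole second after the job is handed in: The brass tube stands in the collar, upright within 0.05 rad, its shoulder within 1.5 mm of flush on the rim, at rest and released; the two spares are still in their holes in the rack (all of step 3 and z of tube_shoulder in the frame of burner_seat above -0.002 m and linear speed of burner_tube below 0.01 m/s and contact force between the fingers and burner_tube below 0.1 N and distance of each of spare_steel, spare_black from where it was at the start of the episode below 0.02 m); the robot touches nothing.
It fails at once if the load between the brass tube and the burner exceeds 30 N (contact force between burner_tube and burner above 30 N).
It fails at once if a spare tube is disturbed (more than 20 mm) (distance of any of spare_steel, spare_black from where it was at the start of the episode above 0.02 m).
It also fails if it takes over 72 s, if anything falls off the work surface, if the arm or the gripper's body presses on something with over 40 N, if the wrist force passes 120 N, or if a joint passes its speed limit or range.

## Working session

There is one attempt and no reset: what is moved stays moved. The work goes in short steps, Python scripts to look and compute and a tool call to move; the robot and the scene stay as the last step left them, time stands still between calls to the robot, and variables do not carry over. Pictures are saved under pics/ and viewed, at most 10 in all, crops included, and the job is handed in when it is done.

Besides the shell and the picture viewer there is one more tool, called after "Call:" as name(argument=value, ...) on one line, values as JSON. send_rows: Moves the arm, as the interface text tells. Its arguments: {"type":"object","properties":{"increments":{"type":"array","items":{"type":"array","items":{"type":"number"}}},"squeeze":{"type":"number"}},"required":["increments"]}

```bash
mkdir -p pics && cat > h.py <<'E'
import numpy as np, cv2
from scipy.spatial.transform import Rotation as R
from workcell import robot
def cam(name):
    c=robot.get_calibration(name)
    if 'hand_eye' in c:
        s=robot.state(); T=np.eye(4); T[:3,:3]=R.from_euler('xyz',s['ee_rot']).as_matrix(); T[:3,3]=s['tcp_pos']
        return c, T@np.array(c['hand_eye'])
    T=np.eye(4); o=np.array(c['orientation']); T[:3,:3]=R.from_euler('xyz',o).as_matrix() if o.shape==(3,) else o; T[:3,3]=c['origin']; return c,T
def pix(c,T,P):
    p=np.linalg.inv(T)@np.r_[P,1]; u,v=p[0]/-p[2],-p[1]/-p[2]; k=1+c['k1']*(u*u+v*v)
    return np.array([c['fx']*u*k+c['cx'],c['fy']*v*k+c['cy']])
def onz(c,T,px,z):
    K=np.array([[c['fx'],0,c['cx']],[0,c['fy'],c['cy']],[0,0,1.]])
    u,v=cv2.undistortPoints(np.array([[px]],float),K,np.array([c['k1'],0,0,0.]))[0,0]
    d=T[:3,:3]@np.array([u,-v,-1]); o=T[:3,3]; return o+d*(z-o[2])/d[2]
def snap(name,fn):
    c,T=cam(name); im=robot.camera(name); cv2.imwrite('pics/'+fn,im[:,:,::-1]); return c,T,im
E
python3 - <<'E'
from h import *
for n in ['top','scene']:
    c,T,im=snap(n,n+'.png'); print(n,c)
    for t in ['burner_tube','burner','rack','spare_steel','spare_black']:
        for d in robot.look_for(t,n):
            P=(T@np.r_[d['point'],1])[:3]; print(t,round(d['conf'],2),P.round(3),pix(c,T,P).round())
E
```

```text
top {'fx': 456.05934331810437, 'fy': 456.05934331810437, 'cx': 319.2661407316987, 'cy': 239.77083106152298, 'k1': -0.0015147362512663682, 'origin': array([ 0.46163679, -0.03756587,  0.81594175]), 'orientation': array([ 0.046956  , -0.03642115, -1.5429383 ])}
burner_tube 0.59 [ 0.479 -0.099  0.1  ] [342. 251.]
burner_tube 0.46 [ 0.426 -0.187  0.04 ] [390. 285.]
burner 0.92 [0.521 0.203 0.008] [167. 224.]
rack 0.58 [ 0.511 -0.229  0.03 ] [414. 236.]
spare_steel 0.59 [ 0.522 -0.3    0.068] [462. 230.]
spare_black 0.6 [ 0.518 -0.246  0.036] [424. 232.]
scene {'fx': 609.830354038527, 'fy': 609.830354038527, 'cx': 321.4254335552456, 'cy': 238.05559918085265, 'k1': -0.07158890110475367, 'origin': array([0.92465433, 0.35318541, 0.81303254]), 'orientation': array([ 0.64613766, -0.0077152 ,  2.35622335])}
burner_tube 0.82 [ 0.52  -0.185  0.053] [260. 192.]
burner_tube 0.74 [ 0.487 -0.086  0.061] [317. 211.]
burner_tube 0.5 [ 0.433 -0.18   0.033] [301. 175.]
burner 0.8 [0.54  0.226 0.007] [445. 376.]
rack 0.91 [ 0.54  -0.222  0.033] [238. 195.]
spare_steel 0.63 [ 0.526 -0.297  0.062] [215. 156.]
spare_steel 0.46 [0.543 0.226 0.008] [443. 377.]
spare_black 0.37 [ 0.522 -0.186  0.056] [260. 192.]
```

View pics/top.png

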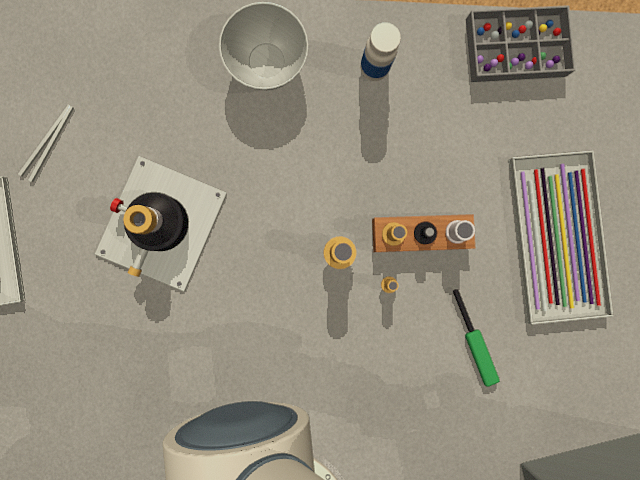

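View pics/scene.png

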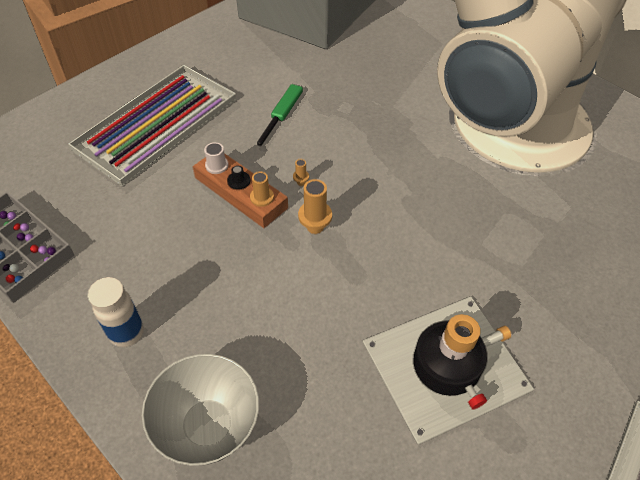

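The top view shows three brass candidates: one in the rack at (395,233), a large one on the table at (340,252) and a small one on the table at (390,285). The task puts the tube in the rack, so I choose (395,233) and check it in a close crop.

```bash
python3 - <<'E'
from h import *
a=cv2.imread('pics/top.png')[190:310,310:490]; b=cv2.imread('pics/top.png')[140:300,80:240]
cv2.imwrite('pics/crop.png',np.hstack([cv2.resize(a,(450,300),interpolation=2),cv2.resize(b,(300,300),interpolation=2)]))
c,T=cam('top')
print('tube',onz(c,T,(398,236),.08),onz(c,T,(395,234),.035))
print('collar',onz(c,T,(140,219),.113))
for p in [(142,156),(226,192),(183,291),(96,254)]: print(onz(c,T,p,.006))
print('rack',[onz(c,T,p,.03) for p in [(374,217),(474,214),(474,249)]])
s=robot.state(); print(s['tcp_pos'],s['ee_rot'],s['ft_force'],s['clock'])
print(robot.get_calibration('wrist'))
E
```

```text
tube [ 0.50690793 -0.19140507  0.08      ] [ 0.5129788 -0.1955283  0.035    ]
collar [0.51901387 0.21222408 0.113     ]
[0.63960918 0.25192111 0.006     ]
[0.58047318 0.1019188  0.006     ]
[0.40370142 0.17015461 0.006     ]
[0.46413445 0.32321166 0.006     ]
rack [array([ 0.54179746, -0.15921443,  0.03      ]), array([ 0.55261111, -0.33522016,  0.03      ]), array([ 0.49124053, -0.33593837,  0.03      ])]
[ 0.1429707  -0.60843454  0.23891502] [ 3.14158854e+00 -2.09251395e-05  2.30773621e-01] [ 0.87755264  0.77603797 -0.60904414] 0.6
{'fx': 396.48513794923707, 'fy': 396.48513794923707, 'cx': 317.9475163395758, 'cy': 241.42589985860496, 'k1': -0.05622362699701087, 'hand_eye': array([[-2.20725493e-04,  9.67760181e-01,  2.51873346e-01,
         7.00004747e-02],
       [ 9.99999973e-01,  1.95313598e-04,  1.25891702e-04,
         6.07496478e-04],
       [ 7.26386868e-05,  2.51873367e-01, -9.67760198e-01,
        -1.45755451e-01],
       [ 0.00000000e+00,  0.00000000e+00,  0.00000000e+00,
         1.00000000e+00]])}
```

View pics/crop.png

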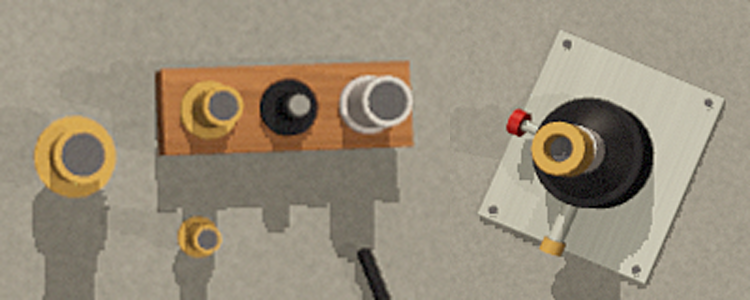

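The crop agrees: a 26 mm tube in the rack's +y hole, with a larger and a smaller look-alike on the table. I'll move above the rack tube.

Call:
send_rows(increments=[[2.65,2.96,-0.2,0.1,5],[2.65,2.96,-0.2,0.1,5],[2.65,2.96,-0.2,0.1,5],[2.65,2.96,-0.2,0.1,5],[2.65,2.96,-0.2,0.1,5],[2.65,2.96,-0.2,0.1,5],[2.65,2.96,-0.2,0.1,5],[2.65,2.96,-0.2,0.1,5],[2.65,2.96,-0.2,0.1,5],[2.65,2.96,-0.2,0.1,5],[2.65,2.96,-0.2,0.1,5],[2.65,2.96,-0.2,0.1,5],[2.65,2.96,-0.2,0.1,5],[2.6,2.96,-0.2,0.1,5],[0,0,0,0,5],[0,0,0,0,5]])

```text
clock: 1.93
tcp_pos: [0.5145, -0.1924, 0.2107]
ee_rot: [-3.142, -0.0, 1.634]
ft_force: [-0.2, -1.3, -0.2]
grip_width: 0.0501
finger_force: 0.0
```

```bash
python3 - <<'E'
from h import *
c,T,im=snap('wrist','w1.png'); s=robot.state(); print(s['tcp_pos'],s['ee_rot'],s['clock'])
for d in robot.look_for('burner_tube','wrist'):
    P=(T@np.r_[d['point'],1])[:3]; print(round(d['conf'],2),P.round(3),pix(c,T,P).round())
for z in (.08,.035): print(z,pix(c,T,[.513,-.193,z]).round(1))
E
```

```text
[ 0.5136545  -0.19350422  0.21081177] [-3.14129915e+00  7.79577258e-05  1.63178436e+00] 1.9833
0.85 [ 0.484 -0.099  0.102] [280.  96.]
0.84 [ 0.511 -0.183  0.073] [315. 223.]
0.72 [ 0.426 -0.185  0.04 ] [211. 211.]
0.08 [316.8 239.6]
0.035 [317.  226.2]
```

View pics/w1.png

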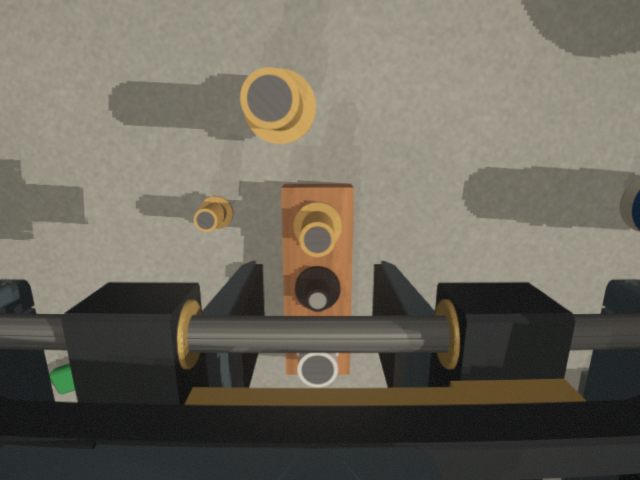

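The dark top shows at (317,239), where the estimate predicted it, so the tube is centred under the tool. The look-alikes at (270,100) and (207,217) stay clear. I'll descend and grip.

Call:
send_rows(increments=[[0,0,-3.5,0,5],[0,0,-3.5,0,5],[0,0,-3.5,0,5],[0,0,-2.3,0,5],[0,0,-1.5,0,5],[0,0,0,0,5],[0,0,0,0,1.5],[0,0,0,0,1.5],[0,0,0,0,1.5],[0,0,0,0,1.5],[0,0,0,0,1.5],[0,0,0,0,1.5]], squeeze=40)

```text
clock: 3.03
tcp_pos: [0.5141, -0.1945, 0.0691]
ee_rot: [3.14, 0.001, 1.631]
ft_force: [-2.1, -1.8, 9.5]
grip_width: 0.025
finger_force: 40.0
```

Call:
send_rows(increments=[[0,0,1,0,1.5],[0,0,2.5,0,1.5],[0,0,3.5,0,1.5],[0,0,3.5,0,1.5],[0,0,3.5,0,1.5],[0,4,0.2,0,1.5],[0,4,0,0,1.5],[0,4,0,0,1.5],[0.1,4,0,0,1.5],[0.1,4,0,0,1.5],[0.1,4,0,0,1.5],[0.1,4,0,0,1.5],[0.1,2.5,0,0,1.5],[0.1,1,0,0,1.5],[0,0,0,0,1.5],[0,0,0,0,1.5],[0,0,0,0,1.5]])

```text
clock: 4.45
tcp_pos: [0.5194, 0.1199, 0.2102]
ee_rot: [3.142, 0.0, 1.63]
ft_force: [-0.2, -0.1, -1.4]
grip_width: 0.0249
finger_force: 40.0
```

```bash
python3 - <<'E'
from h import *
c,T,im=snap('wrist','w2.png'); s=robot.state(); print(s['tcp_pos'],s['ee_rot'],s['ft_force'],s['clock'])
for d in robot.look_for('burner','wrist'):
    P=(T@np.r_[d['point'],1])[:3]; print(round(d['conf'],2),P.round(3),pix(c,T,P).round())
print('collar pred',pix(c,T,[.519,.212,.113]).round(1))
c,T=cam('wrist')
cv2.imwrite('pics/w2.png',im[:,:,::-1])
E
```

```text
[0.51945892 0.11976132 0.21013093] [-3.14156989e+00  2.41777807e-04  1.62957435e+00] [-0.13339531 -0.79407432 -2.37129092] 4.5
0.78 [0.524 0.216 0.004] [331. 108.]
collar pred [327.8 100.2]
```

View pics/w2.png

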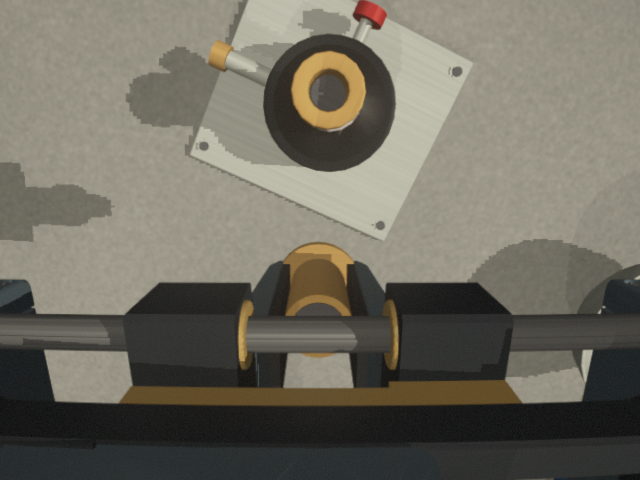

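The wrist view shows the collar at about (329,91) with its bore open, and the tube held straight with its flange edge at (318,245). I'll fit the collar ring.

```bash
python3 - <<'E'
from h import *
c,T=cam('wrist'); im=cv2.imread('pics/w2.png'); hsv=cv2.cvtColor(im,cv2.COLOR_BGR2HSV)
m=cv2.inRange(hsv,(10,120,90),(30,255,255)); m[:,:280]=0; m[:,375:]=0
r=m.copy(); r[140:]=0; r[:45]=0
cs,h=cv2.findContours(r,cv2.RETR_CCOMP,cv2.CHAIN_APPROX_NONE)
for k,x in enumerate(cs):
    if len(x)>60:
        e=cv2.fitEllipse(x if h[0][k][3]>=0 else cv2.convexHull(x)); print('hole' if h[0][k][3]>=0 else 'outer',e, onz(c,T,e[0],.113))
# reproject predicted circles: bore
def circ(C,rad): return np.array([pix(c,T,[C[0]+rad*np.cos(a),C[1]+rad*np.sin(a),C[2]]) for a in np.linspace(0,6.28,60)])
from scipy.optimize import minimize
# tube flange front edge (upper boundary in image) vs model z=flange top/bottom
s=robot.state(); t=s['tcp_pos']
for col in range(290,350,8):
    ys=np.where(m[200:300,col])[0]; print(col,200+ys.min() if len(ys) else None,end=' ')
f=circ([t[0],t[1],t[2]-.0335],.02); print('\npred flange top ymin',f[:,1].min(),'x',f[:,0].min(),f[:,0].max())
b=circ([t[0],t[1],t[2]-.0385],.02); print('bottom',b[:,1].min())
g=im.copy()
c2,T2=cam('top'); im2=cv2.imread('pics/top.png'); h2=cv2.cvtColor(im2,cv2.COLOR_BGR2HSV); m2=cv2.inRange(h2,(10,120,90),(30,255,255)); m2[240:]=0;m2[:200]=0;m2[:,:122]=0;m2[:,165:]=0
cs,h=cv2.findContours(m2,cv2.RETR_CCOMP,cv2.CHAIN_APPROX_NONE)
for k,x in enumerate(cs):
    if len(x)>20: e=cv2.fitEllipse(x); print('top',e,onz(c2,T2,e[0],.113))
E
```

```text
outer ((327.892822265625, 89.35128021240234), (74.46285247802734, 77.95606231689453), 12.743921279907227) [0.51885235 0.21784807 0.113     ]
hole ((328.659423828125, 90.65507507324219), (38.3006591796875, 42.63232421875), 25.219223022460938) [0.51934226 0.21715356 0.113     ]
290 254 298 248 306 244 314 243 322 243 330 244 338 248 346 253 
pred flange top ymin 248.47312601509185 x 277.93487791699687 360.815271141056
bottom 245.6778190640115
top ((139.1065216064453, 219.052734375), (28.200815200805664, 32.50658416748047), 97.3837890625) [0.51889129 0.2135651  0.113     ]
top ((151.91024780273438, 222.00775146484375), (3.3684513568878174, 10.878579139709473), 2.711576223373413) [0.51497079 0.19407412 0.113     ]
top ((137.4477996826172, 218.4518585205078), (14.396150588989258, 16.08997917175293), 113.33626556396484) [0.51973224 0.21610375 0.113     ]
```

Call:
send_rows(increments=[[0,3,0,0,1.5],[0.05,3,0,0,1.5],[0,2.5,-1,0,1.5],[0,1,-1,0,1.5],[0,0,-0.6,0,1.5],[0,0,0,0,1.5],[0,0,0,0,1.5]])

```text
clock: 5.13
tcp_pos: [0.5198, 0.2147, 0.1836]
ee_rot: [-3.14, 0.001, 1.63]
ft_force: [0.5, -0.0, -1.4]
grip_width: 0.0255
finger_force: 40.0
```

```bash
python3 - <<'E'
from h import *
c,T,im=snap('wrist','w3.png'); s=robot.state(); print(s['tcp_pos'],s['ft_force'],s['clock'])
c2,T2,im2=snap('scene','s3.png')
a=cv2.resize(im[200:360,220:420],(400,320),interpolation=2); b=cv2.resize(im2[250:410,360:560],(400,320),interpolation=2)
cv2.imwrite('pics/c3.png',np.hstack([a,b])[:,:,::-1])
E
```

```text
[0.5201553  0.21471999 0.18408056] [-0.31368639  0.14026999 -2.72424472] 5.1833
```

View pics/c3.png

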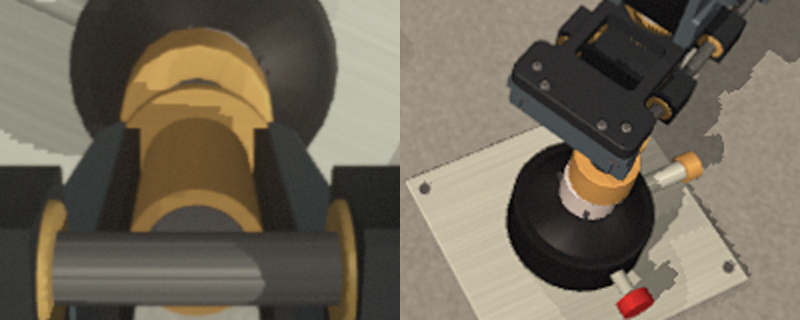

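The tube hangs just above the collar and looks centred on it. Next I feel downwards slowly.

Call:
send_rows(increments=[[0,0.05,-0.15,0,1.5],[0,0,-0.15,0,1.5],[0,0,-0.15,0,1.5],[0,0,-0.15,0,1.5],[0,0,-0.1,0,1.5],[0,0,-0.1,0,1.5],[0,0,-0.1,0,1.5],[0,0,0,0,1.5]])

```text
clock: 5.9
tcp_pos: [0.5199, 0.2165, 0.1747]
ee_rot: [-3.141, 0.0, 1.631]
ft_force: [-0.4, -0.7, -1.9]
grip_width: 0.0251
finger_force: 40.0
```

Call:
send_rows(increments=[[0,0,-0.1,0,1.5],[0,0,-0.1,0,1.5],[0,0,0,0,1.5]])

```text
clock: 6.15
tcp_pos: [0.5199, 0.2165, 0.1727]
ee_rot: [-3.141, 0.0, 1.631]
ft_force: [0.2, 0.8, -1.6]
grip_width: 0.0255
finger_force: 40.0
```

Call:
send_rows(increments=[[0,0,-0.1,0,1.5],[0,0,0,0,1.5]])

```text
clock: 6.32
tcp_pos: [0.5199, 0.2164, 0.1718]
ee_rot: [-3.141, 0.0, 1.631]
ft_force: [-0.1, 0.8, -2.3]
grip_width: 0.0251
finger_force: 40.0
```

Call:
send_rows(increments=[[0,0,-0.1,0,1.5],[0,0,0,0,1.5]])

```text
clock: 6.48
tcp_pos: [0.5199, 0.2165, 0.1708]
ee_rot: [-3.141, 0.0, 1.631]
ft_force: [0.4, -0.1, -2.5]
grip_width: 0.0255
finger_force: 40.0
```

Call:
send_rows(increments=[[0,0,-0.1,0,1.5],[0,0,0,0,1.5]])

```text
clock: 6.65
tcp_pos: [0.5199, 0.2165, 0.1698]
ee_rot: [-3.141, 0.0, 1.631]
ft_force: [-0.8, -0.6, -2.3]
grip_width: 0.0254
finger_force: 40.0
```

Call:
send_rows(increments=[[0,0,-0.1,0,1.5],[0,0,0,0,1.5]])

```text
clock: 6.82
tcp_pos: [0.5199, 0.2164, 0.1687]
ee_rot: [-3.141, 0.0, 1.631]
ft_force: [0.6, 0.2, -1.9]
grip_width: 0.0258
finger_force: 40.0
```

Call:
send_rows(increments=[[0,0,-0.1,0,1.5],[0,0,-0.1,0,1.5],[0,0,0,0,1.5]])

```text
clock: 7.07
tcp_pos: [0.5199, 0.2164, 0.1667]
ee_rot: [-3.141, 0.0, 1.631]
ft_force: [0.1, 0.1, -1.8]
grip_width: 0.0255
finger_force: 40.0
```

Call:
send_rows(increments=[[0,0,-0.1,0,1.5],[0,0,-0.1,0,1.5],[0,0,0,0,1.5]])

```text
clock: 7.32
tcp_pos: [0.5199, 0.2164, 0.1647]
ee_rot: [-3.141, 0.0, 1.631]
ft_force: [-0.9, 0.1, -2.2]
grip_width: 0.0255
finger_force: 40.0
```

Call:
send_rows(increments=[[0,0,-0.1,0,1.5],[0,0,0,0,1.5]])

```text
clock: 7.48
tcp_pos: [0.5199, 0.2165, 0.1637]
ee_rot: [-3.141, 0.0, 1.631]
ft_force: [0.1, 0.3, -2.4]
grip_width: 0.0253
finger_force: 40.0
```

Call:
send_rows(increments=[[0,0,-0.1,0,1.5],[0,0,0,0,1.5]])

```text
clock: 7.65
tcp_pos: [0.5199, 0.2164, 0.1628]
ee_rot: [-3.141, 0.0, 1.631]
ft_force: [-0.1, -0.9, -2.6]
grip_width: 0.0253
finger_force: 40.0
```

Call:
send_rows(increments=[[0,0,-0.1,0,1.5],[0,0,0,0,1.5]])

```text
clock: 7.82
tcp_pos: [0.5199, 0.2165, 0.1617]
ee_rot: [-3.141, 0.0, 1.631]
ft_force: [-0.5, -0.5, -2.5]
grip_width: 0.025
finger_force: 40.0
```

Call:
send_rows(increments=[[0,0,-0.1,0,1.5],[0,0,0,0,1.5]])

```text
clock: 7.98
tcp_pos: [0.5201, 0.2165, 0.1611]
ee_rot: [3.141, -0.0, 1.631]
ft_force: [0.1, 0.2, 1.3]
grip_width: 0.0255
finger_force: 40.0
```

Call:
send_rows(increments=[[0,0,-0.1,0,1.5],[0,0,0,0,1.5]])

```text
clock: 8.15
tcp_pos: [0.5201, 0.2165, 0.1601]
ee_rot: [3.141, -0.0, 1.631]
ft_force: [-0.5, -0.8, 4.4]
grip_width: 0.0255
finger_force: 40.0
```

Call:
send_rows(increments=[[0,0,-0.1,0,1.5],[0,0,0,0,1.5]])

```text
clock: 8.32
tcp_pos: [0.5201, 0.2165, 0.1592]
ee_rot: [3.141, -0.0, 1.631]
ft_force: [-1.5, 0.0, 4.7]
grip_width: 0.0251
finger_force: 40.0
```

The ring has been met and is sliding. I keep going in small steps.

Call:
send_rows(increments=[[0,0,-0.1,0,1.5],[0,0,0,0,1.5]])

```text
clock: 8.48
tcp_pos: [0.5201, 0.2165, 0.1582]
ee_rot: [3.141, -0.0, 1.631]
ft_force: [-2.0, 0.1, 5.1]
grip_width: 0.0251
finger_force: 40.0
```

Call:
send_rows(increments=[[0,0,-0.1,0,1.5],[0,0,0,0,1.5]])

```text
clock: 8.65
tcp_pos: [0.52, 0.2165, 0.1572]
ee_rot: [3.141, -0.0, 1.631]
ft_force: [-1.6, 0.2, 5.4]
grip_width: 0.0253
finger_force: 40.0
```

Call:
send_rows(increments=[[0,0,-0.1,0,1.5],[0,0,0,0,1.5]])

```text
clock: 8.82
tcp_pos: [0.5201, 0.2165, 0.1562]
ee_rot: [3.141, -0.0, 1.631]
ft_force: [-2.5, -0.7, 4.9]
grip_width: 0.0254
finger_force: 40.0
```

Call:
send_rows(increments=[[0,0,-0.1,0,1.5],[0,0,0,0,1.5]])

```text
clock: 8.98
tcp_pos: [0.5201, 0.2165, 0.1552]
ee_rot: [3.141, -0.0, 1.631]
ft_force: [-0.7, 0.2, 4.8]
grip_width: 0.0253
finger_force: 40.0
```

Call:
send_rows(increments=[[0,0,-0.1,0,1.5],[0,0,0,0,1.5]])

```text
clock: 9.15
tcp_pos: [0.52, 0.2165, 0.1542]
ee_rot: [3.141, -0.0, 1.631]
ft_force: [-1.6, -0.6, 4.3]
grip_width: 0.0253
finger_force: 40.0
```

Call:
send_rows(increments=[[0,0,-0.05,0,1.5],[0,0,0,0,1.5]])

```text
clock: 9.32
tcp_pos: [0.52, 0.2165, 0.1537]
ee_rot: [3.141, -0.0, 1.631]
ft_force: [-1.4, -0.3, 5.6]
grip_width: 0.0253
finger_force: 40.0
```

Call:
send_rows(increments=[[0,0,-0.05,0,1.5],[0,0,0,0,1.5]])

```text
clock: 9.48
tcp_pos: [0.5201, 0.2165, 0.1532]
ee_rot: [3.141, -0.0, 1.631]
ft_force: [-2.4, -0.1, 5.3]
grip_width: 0.0255
finger_force: 40.0
```

Call:
send_rows(increments=[[0,0,-0.05,0,1.5],[0,0,0,0,1.5]])

```text
clock: 9.65
tcp_pos: [0.5201, 0.2165, 0.1527]
ee_rot: [3.141, -0.0, 1.631]
ft_force: [-2.8, 0.4, 5.1]
grip_width: 0.0252
finger_force: 40.0
```

Call:
send_rows(increments=[[0,0,-0.05,0,1.5],[0,0,0,0,1.5]])

```text
clock: 9.82
tcp_pos: [0.5201, 0.2165, 0.1522]
ee_rot: [3.141, -0.0, 1.631]
ft_force: [-2.4, 0.2, 5.8]
grip_width: 0.0251
finger_force: 40.0
```

Call:
send_rows(increments=[[0,0,-0.04,0,1.5],[0,0,0,0,1.5]])

```text
clock: 9.98
tcp_pos: [0.5201, 0.2165, 0.152]
ee_rot: [3.141, -0.0, 1.631]
ft_force: [-2.9, -0.7, 8.1]
grip_width: 0.0254
finger_force: 40.0
```

Call:
send_rows(increments=[[0,0,-0.04,0,1.5],[0,0,0,0,1.5]])

```text
clock: 10.15
tcp_pos: [0.5202, 0.2165, 0.1519]
ee_rot: [3.141, -0.0, 1.631]
ft_force: [-3.0, -0.5, 12.9]
grip_width: 0.0256
finger_force: 40.0
```

The resistance has turned hard at the expected height. I seat it a touch more, hold, release and rise.

Call:
send_rows(increments=[[0,0,-0.02,0,1.5],[0,0,0,0,1.5],[0,0,0,0,1.5],[0,0,0,0,1.5]])

```text
clock: 10.48
tcp_pos: [0.5203, 0.2165, 0.1519]
ee_rot: [3.14, -0.0, 1.631]
ft_force: [-3.7, -0.7, 16.6]
grip_width: 0.0252
finger_force: 40.0
```

Call:
send_rows(increments=[[0,0,0,0,5],[0,0,0,0,5],[0,0,0,0,5],[0,0,0,0,5],[0,0,0,0,5]])

```text
clock: 10.9
tcp_pos: [0.52, 0.2164, 0.1508]
ee_rot: [-3.141, 0.0, 1.631]
ft_force: [0.0, -0.3, 0.7]
grip_width: 0.0497
finger_force: 0.0
```

Call:
send_rows(increments=[[0,0,0.5,0,5],[0,0,1,0,5],[0,0,2,0,5],[0,0,3,0,5],[0,0,3,0,5],[0,-3,1,0,5],[0,-3.5,0,0,5],[0,-3,0,0,5],[0,0,0,0,5],[0,0,0,0,5]])

```text
clock: 11.73
tcp_pos: [0.5201, 0.1203, 0.257]
ee_rot: [3.141, -0.0, 1.628]
ft_force: [-0.2, 0.7, 0.4]
grip_width: 0.05
finger_force: 0.0
```

```bash
python3 - <<'E'
from h import *
c,T,im=snap('wrist','w4.png'); s=robot.state(); print(s['tcp_pos'],s['ft_force'],s['clock'])
c2,T2,im2=snap('scene','s4.png')
a=cv2.resize(im[0:220,220:440],(400,400),interpolation=2); b=cv2.resize(im2[280:400,400:520],(400,400),interpolation=2)
for o,t in (([.5195,.2165],'pos'),):
    print('top z=.163',pix(c2,T2,[*o,.163]),'flange top',pix(c2,T2,[*o,.118]),pix(c,T,[*o,.163]),pix(c,T,[*o,.118]))
cv2.imwrite('pics/c4.png',np.hstack([a,b])[:,:,::-1])
E
```

```text
[0.52011965 0.12124004 0.25673502] [-0.14226756  0.4673913  -0.04558971] 11.7833
top z=.163 [470.74829128 307.82670112] flange top [463.64181382 325.51821679] [327.51187726  92.1855694 ] [325.90257527  99.6700417 ]
```

View pics/c4.png

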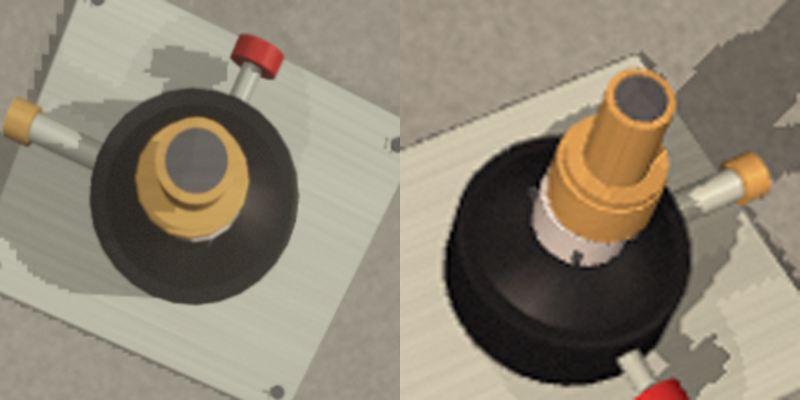

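The tube stands upright and the flange sits flush on the collar. Its top shows about 1–2 px from the height predicted for fully home. I'll hand in.

```bash
python3 -c "
from workcell import robot
print(robot.job_done())"
```

```text
the job is handed in; nothing more can be done
None
```

The brass tube is pressed home in the collar and released. Its shoulder looks flush on the rim, and the highest upward force I read at the wrist was about 17 N. I never touched the spares, and I handed the job in at about 12 s; the interface gave no verdict back.

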